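# Clean the inspection stage and show a glaze test tile to its camera

## Robot

A 6-joint arm with a two-finger parallel gripper is mounted at the origin on the work surface. World frame = base frame: x ahead of the robot, y to its left, z up, the work surface at z = 0. Lengths are in m, angles in rad, forces in N, time in s.
With the tool pointing down it reaches from about 0.35 to 0.775 m from the base axis. Payload 5.5 kg.
Tool frame: the origin (TCP) lies between the finger pads; the fingertips stand 22 mm ahead of it and the grasp point (between the pads) lies 3 mm ahead of it (env.finger_overhang is the distance from the TCP to the fingertips, in m); y points along the fingers, x is the direction in which the jaws open and shut, and the axes are right-handed (so a half turn about y gives the same grasp; the last joint's range is limited). The gripper opens to 85 mm and grips with 20 to 120 N. Pads are 22 mm wide; open, the fingers measure 114 mm over their backs; the gripper's body (76 mm by 85 mm) begins 54 mm behind the grasp point. The pads swing forward as they close: fully open they stand 13 mm farther back than shut.
Start: joints at [-1.462, 0.313, 0.046, 1.304, 0, 1.431], TCP at [0.142, -0.557, 0.253] pointing down, gripper open.
Joint ranges: [-2.76, 2.76], [-0.86, 1.69], [-1.03, 1.26], [-2.2, 2.34], [-1.47, 1.5], [-3.14, 3.14]. Speed limits (rad/s): [2.57, 2.57, 3.14, 3.14, 3.14, 3.14].

## Interface

Orientations are given as a unit quaternion [w, x, y, z].
In Python, from workcell import monitor, cams, job, env gives the robot as it stands.
- The arm moves only by the tool drive_tool, never from a script. Its argument "plan" is text: rows parted by semicolons, each of 7 numbers parted by spaces: the opening, from -1 (shut) to 1 (fully open), then the shift along the tool's x, y, z in mm, then the turn, a rotation vector about the tool's x, y, z in degrees. In form: gripper x y z rx ry rz; .... A call has 1 to 8 rows; each row shifts and turns the pose as measured when the row begins, along the tool's axes as they then stand; what a row does not reach is not made up. A row lasts 1/8 s, in which the tool goes at most 62.5 mm and 10.7 degrees, less where a joint would pass 70% of its speed; a pose out of reach is approached as far as the arm can. A call is refused whole if a number of a shift passes 62.5 or a number of a turn 10.7, either way. A call with a gripper value outside its range is refused whole. The fingers move at their own pace and stop on an object; "grip_force" is the grip in N (left out, the last holds). Time passes only in rows, so rows that do not move let the fingers close. It gives the time, the measured TCP pose, the force and the opening at its end, in the units of the state.
- monitor.get_state(): the state, without advancing time (a new reading comes with each control period).
- cams.read_camera(name): name is "side" or "top" or "wrist"; returns (picture, depth): 420x560x3 uint8, red, green, blue; 420x560 float32, m along the optical axis (not along the pixel's ray), 0 where there is no reading.
- cams.calibration(name): a dict with "fx", "fy", "cx", "cy" (pixels), "R" (3x3) and "t" (3): a world point X has camera coordinates R X + t. Camera axes: x right, y down, z forward; pixel columns grow to the right and rows downward; lengths in m; the calibration is good to about 2 mm. A picture is of the moment at which its call begins: read the wrist's pose just before it. calibration takes no time and is no camera call; for the wrist camera it gives the pose at the moment of the call.
- job.hand_in(): hands the job in, once; it reports no verdict.
The state is a dict: "clock": time; "joint_pos": joint angles; "qvel": joint speeds; "tau": joint torques, N m; "tcp_pos": TCP position; "orientation": TCP orientation; "wrist_force": force on the tool from outside, world axes, zero at the start; "ft_torque": the same for the moment, N m; "finger_gap": finger opening in m.
Only numpy, scipy, OpenCV 4.12 (cv2) and the standard library are available. Lean on these libraries where they do the work, as an engineer would, in place of code of your own. Each camera call takes 0.05 s, during which the arm holds its last target.

## Task

Take the scraper block and sweep the three sharp clay chips off the grey stage plate of the inspection stand onto the table, keeping the hand itself off the chips, then stand the block upright on the bare table and let go of it. Then take the blue-glazed test tile out of the rack and hold it up over the stage, its middle midway between the two orange balls, right way up and tilted back so that the glazed face looks squarely into the camera lens; finish while still holding it there, clear of everything and still. Do not touch the inspection stand with the hand or arm, and leave the other two tiles, the bowl, the jar and the cork block where they are.

Things in the scene. Friction and masses are not known exactly. Their poses are not given: they have to be found in the camera images.
- stand: Inspection stand, fixed. Grey stage plate 160 (x) by 120 (y) mm, top 20 mm above the table. Origin: under its centre, on the table; x points to the camera post, z up. Rods 6 mm thick on 36 mm discs at x 0, y +-110 mm carry 14 mm orange balls centred 170 mm up. Camera post: 18 mm thick, 295 mm high, at x 285 mm; a flat bar 6 mm high, 40 mm wide joins it to the plate. Robot's side (-x) is open.
- focus (a point): The point midway between the two orange balls, 170 mm above the table, right above the stage plate's centre; the camera is focused here. Axes as stand.
- camera: The small inspection camera with a white ring light (60 mm wide) on the post of the stand; its body is 55 mm wide and reaches 83 mm behind the lens. Origin: centre of the lens front. It looks along its own -x, 25 degrees downward, straight at the focus point 240 mm away; y: level, same as the stand's y.
- scraper: Scraper block standing on the table, about 0.18 kg: a black rubber foot 30 mm (x) by 130 mm (y) by 16 mm high and, centred on it, an upright wooden grip 18 mm (x) by 60 mm (y) that goes up to 66 mm. Origin: centre of its underside; z up. Its long foot is wider than the stage plate.
- chip0: A sharp terracotta chip lying on the stage plate, 22 x 18 x 10 mm, about 12 g. Origin: centre of its underside.
- chip1: A sharp terracotta chip lying on the stage plate, 22 x 18 x 10 mm, about 12 g. Origin: centre of its underside.
- chip2: A sharp terracotta chip lying on the stage plate, 22 x 18 x 10 mm, about 12 g. Origin: centre of its underside.
- rack: Low wooden tile rack, fixed, 60 mm (x) by 270 mm (y) by 32 mm high, with one straight groove along y, 10 mm wide, its floor 12 mm above the table, in which three tiles stand 85 mm apart with their glazed faces to +x. Origin: centre of its underside.
- tile_blue: Fired clay test tile, 50 wide, 80 tall, 8 mm thick, upright in the rack's groove, 60 mm of it above the rack; terracotta, its front glazed blue. Origin: centre of its lower edge; x: out of the glazed face (the 8 mm thickness lies +-4 mm), y: along the width, z: up along the height. This is the one to show. About 70 g.
- tile_blue_center (a point): The middle of the blue tile, 40 mm above its lower edge. Axes as tile_blue.
- tile_white: Fired clay test tile, 50 wide, 80 tall, 8 mm thick, upright in the rack's groove, 60 mm of it above the rack; terracotta, its front glazed white. Origin: centre of its lower edge; x: out of the glazed face (the 8 mm thickness lies +-4 mm), y: along the width, z: up along the height. Bystander.
- tile_green: Fired clay test tile, 50 wide, 80 tall, 8 mm thick, upright in the rack's groove, 60 mm of it above the rack; terracotta, its front glazed green. Origin: centre of its lower edge; x: out of the glazed face (the 8 mm thickness lies +-4 mm), y: along the width, z: up along the height. Bystander.
- jar: Bystander: amber glass jar with white cap, 70 mm wide, 90 mm high. Origin: centre of its underside.
- bowl: Bystander: terracotta bowl, 120 mm wide, 50 mm high. Origin: centre of its underside.
- sanding_block: Bystander: cork block 80 x 50 x 30 mm. Origin: centre of its underside.
Mind the look-alikes: they are no part of the job. Several things look just like the scraper: the one meant starts farthest from the robot's base.

How it is judged:
By the outcome, as a careful person would: the job done as asked, in the order asked, and still so for the second after the job is handed in, while the arm keeps its last pose, push and grip.
It also fails if it takes over 72 s, if anything falls off the work surface, if the arm or the gripper's body presses on something with over 40 N, if the wrist force passes 120 N, or if a joint passes its speed limit or range.

## Working session

There is one attempt and no reset: what is moved stays moved. The work goes in short steps, Python scripts to look and compute and a tool call to move; the robot and the scene stay as the last step left them, time stands still between calls to the robot, and variables do not carry over. Pictures are saved under pics/ and viewed, and the job is handed in when it is done.

Besides the shell and the picture viewer there is one more tool, called by a JSON object that holds its "api" and its "payload". drive_tool: Moves the arm, as the interface text tells. Its arguments: {"type":"object","properties":{"plan":{"type":"string"},"grip_force":{"type":"number"}},"required":["plan"]}

```bash
ls; mkdir -p pics
python3 - <<'E'
from workcell import monitor,cams,job,env
import cv2
s=monitor.get_state(); print(s)
for n in ("side","top","wrist"):
    p,d=cams.read_camera(n); cv2.imwrite(f"pics/{n}0.png",p[:,:,::-1])
    import numpy as np; np.save(f"pics/{n}0d.npy",d)
    c=cams.calibration(n); print(n,c)
E
```

```text
pics
{'clock': 0.0, 'joint_pos': array([-1.46157439e+00,  3.13996160e-01,  4.49488677e-02,  1.30362940e+00,
        4.99896999e-06,  1.43120238e+00]), 'qvel': array([-1.11081232e-03, -1.60799053e-03, -1.18703768e-03,  6.81111151e-05,
       -1.99166504e-04,  1.24859201e-03]), 'tau': array([-1.12098078e-04, -4.80629969e+01,  2.98531330e+01,  1.92592578e-02,
       -2.55704363e-04, -1.00652517e-05]), 'tcp_pos': array([ 0.14153812, -0.5567945 ,  0.25239896]), 'orientation': array([ 0.55865745, -0.55770064,  0.43455346, -0.4336302 ]), 'wrist_force': array([ 0.38548515, -0.43152367, -0.05369778]), 'ft_torque': array([-0.02205413, -0.04111736,  0.00284336]), 'finger_gap': 0.08542643063683698}
side {'fx': 520.8220659498086, 'fy': 520.8220659498086, 'cx': 271.31810668892854, 'cy': 206.57950418320164, 'R': array([[-0.91091248, -0.41238201, -0.01339859],
       [-0.19235889,  0.45318285, -0.87041563],
       [ 0.36501576, -0.79029512, -0.49213526]]), 't': array([0.51143913, 0.28009854, 1.16548946])}
top {'fx': 457.14668099267845, 'fy': 457.14668099267845, 'cx': 281.72252751411617, 'cy': 214.90365298622717, 'R': array([[ 0.02349717, -0.99968917, -0.00833337],
       [-0.99654821, -0.02275783, -0.07983574],
       [ 0.07962128,  0.01018052, -0.9967732 ]]), 't': array([-0.01237541,  0.56818551,  1.56780747])}
wrist {'fx': 317.7678098351845, 'fy': 317.7678098351845, 'cx': 278.294251781812, 'cy': 204.51136181233542, 'R': array([[ 0.24561922, -0.96936366, -0.00230056],
       [-0.92361307, -0.23474604,  0.30303993],
       [-0.29429595, -0.0723076 , -0.95297508]]), 't': array([-0.57327376, -0.03778504,  0.3803236 ])}
```

View pics/top0.png

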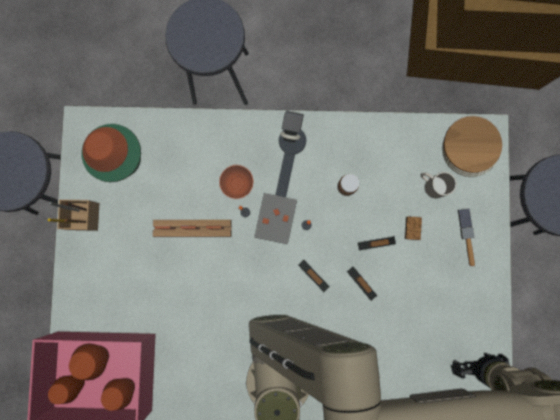

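View pics/side0.png

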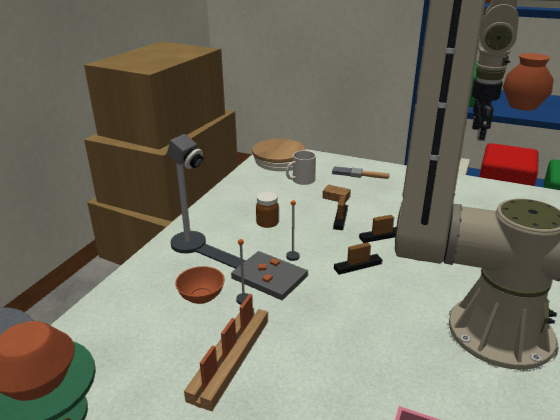

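View pics/wrist0.png

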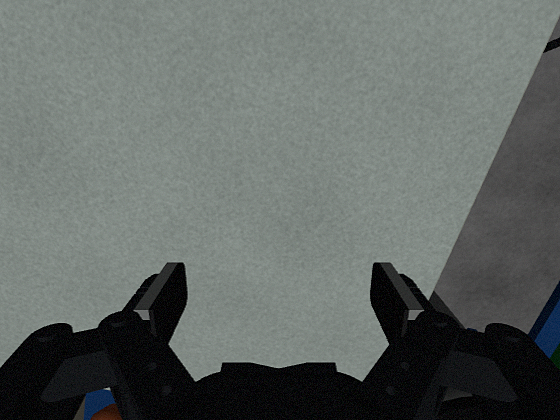

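```bash
cat > h.py <<'E'
import numpy as np,cv2
from scipy.spatial.transform import Rotation as Ro
def ray(c,u,v):
    R=np.array(c['R']);t=np.array(c['t']);C=-R.T@t
    d=R.T@np.array([(u-c['cx'])/c['fx'],(v-c['cy'])/c['fy'],1.]);return C,d
def onz(c,u,v,z):
    C,d=ray(c,u,v);return C+d*(z-C[2])/d[2]
def proj(c,X):
    p=c['R']@np.array(X)+c['t'];return np.array([c['fx']*p[0]/p[2]+c['cx'],c['fy']*p[1]/p[2]+c['cy']])
def two(c1,p1,c2,p2):
    A,a=ray(c1,*p1);B,b=ray(c2,*p2)
    s=np.linalg.lstsq(np.c_[a,-b],B-A,rcond=None)[0];P,Q=A+a*s[0],B+b*s[1];return (P+Q)/2,np.linalg.norm(P-Q)
def q2R(q): return Ro.from_quat([q[1],q[2],q[3],q[0]])
E
python3 - <<'E'
import cv2
a=cv2.imread('pics/top0.png')
cv2.imwrite('pics/topA.png',cv2.resize(a[160:310,140:300],None,fx=5,fy=4.0*5/4,interpolation=cv2.INTER_CUBIC)[:600*2][:600])
cv2.imwrite('pics/topB.png',cv2.resize(a[190:310,290:450],None,fx=5,fy=5,interpolation=cv2.INTER_CUBIC))
b=cv2.imread('pics/side0.png')
cv2.imwrite('pics/sideA.png',cv2.resize(b[190:340,180:330],None,fx=4,fy=4,interpolation=cv2.INTER_CUBIC))
cv2.imwrite('pics/sideB.png',cv2.resize(b[270:400,170:300],None,fx=4,fy=4,interpolation=cv2.INTER_CUBIC))
E
```

```text
(no output)
```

View pics/topA.png

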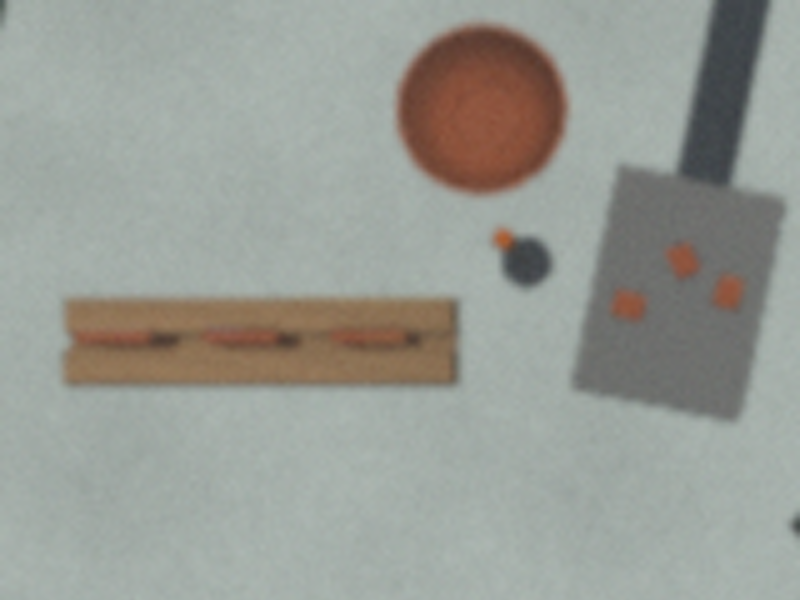

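View pics/topB.png

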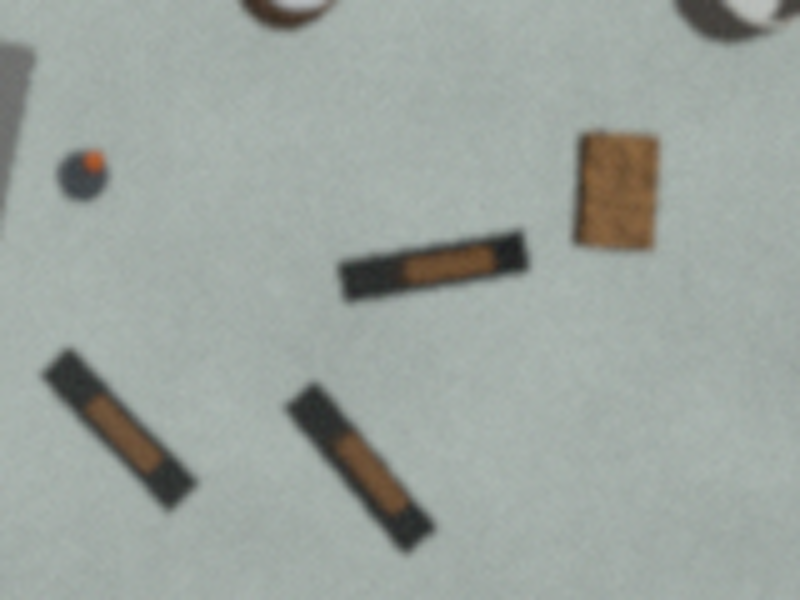

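View pics/sideA.png

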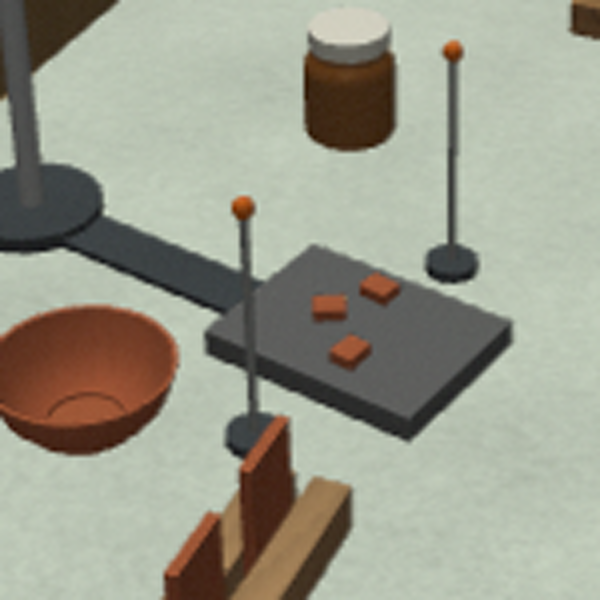

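View pics/sideB.png

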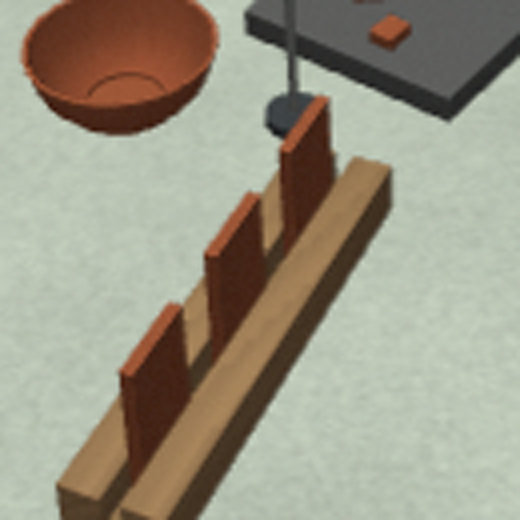

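```bash
cat > m1.py <<'E'
from workcell import cams
from h import *
c=cams.calibration('top'); cs=cams.calibration('side')
a=cv2.imread('pics/top0.png'); b=cv2.imread('pics/side0.png')
print('Ctop',ray(c,0,0)[0],'Cside',ray(cs,0,0)[0])
def big(m,roi):
    x0,y0,x1,y1=roi; z=np.zeros_like(m); z[y0:y1,x0:x1]=m[y0:y1,x0:x1]
    k,_=cv2.findContours(z,cv2.RETR_EXTERNAL,cv2.CHAIN_APPROX_NONE); return max(k,key=cv2.contourArea)
def rect(m,roi,z,name):
    k=big(m,roi); P=np.array([onz(c,u,v,z)[:2] for u,v in k[:,0,:]]).astype(np.float32)
    r=cv2.minAreaRect(P*1000); 
    M=cv2.moments(k); ce=onz(c,M['m10']/M['m00'],M['m01']/M['m00'],z)
    print(name,r,'centroid',ce[:2]); return r
hsv=cv2.cvtColor(a,cv2.COLOR_BGR2HSV)
dark=(hsv[...,2]<90).astype(np.uint8)
orange=cv2.inRange(hsv,(0,100,40),(20,255,255))
# scrapers
for n,r in (('A',(355,230,400,255)),('B',(295,255,332,295)),('C',(344,260,380,303))):
    nonbg=((hsv[...,2]<125)|(hsv[...,1]>60)).astype(np.uint8)
    rect(nonbg,r,.016,n+' foot'); rect(orange,r,.066,n+' grip')
# plate
g=((hsv[...,2]<150)&(hsv[...,1]<60)).astype(np.uint8)
g2=((hsv[...,2]<135)).astype(np.uint8); g2[:193]=0
rect(g2,(252,193,300,250),.02,'plate')
for n,r in (('chL',(258,214,272,228)),('chM',(270,205,281,218)),('chR',(281,212,291,225))): rect(orange,r,.03,n)
# rack
nb=(hsv[...,1]>60).astype(np.uint8); rect(nb,(148,215,238,242),.032,'rack')
# bowl, jar, cork
rect(orange,(215,160,256,203),.05,'bowl'); rect((hsv[...,1]>60).astype(np.uint8),(403,212,425,242),.03,'cork')
# balls
hs=cv2.cvtColor(b,cv2.COLOR_BGR2HSV); os_=cv2.inRange(hs,(5,150,120),(20,255,255))
ot=cv2.inRange(hsv,(5,150,100),(20,255,255))
def cen(m,roi):
    k=big(m,roi);M=cv2.moments(k);return M['m10']/M['m00'],M['m01']/M['m00']
for n,rt,rs in (('L',(236,202,246,212),(236,236,247,248)),('R',(303,216,313,227),(288,197,298,208))):
    pt,ps=cen(ot,rt),cen(os_,rs); print('ball',n,pt,ps,two(c,pt,cs,ps),onz(c,*pt,.17),onz(cs,*ps,.17))
E
python3 m1.py
```

```text
Ctop [ 0.44168421 -0.01540198  1.60800685] Cside [0.09433371 1.00505308 0.82423317]
A foot ((478.8322448730469, -329.1698303222656), (29.705350875854492, 132.35438537597656), 11.095723152160645) centroid [ 0.47882949 -0.32918781]
A grip ((479.285400390625, -328.8006896972656), (17.52115821838379, 62.45024871826172), 9.449797630310059) centroid [ 0.47983891 -0.33080425]
B foot ((361.95037841796875, -112.47187805175781), (129.04835510253906, 29.738771438598633), 44.685420989990234) centroid [ 0.3618668  -0.11275509]
B grip ((361.4915771484375, -113.28795623779297), (58.7519416809082, 14.184462547302246), 46.379547119140625) centroid [ 0.36116899 -0.11414327]
C foot ((339.3393859863281, -279.9764404296875), (130.75897216796875, 31.58884620666504), 40.59910583496094) centroid [ 0.33926642 -0.2796159 ]
C grip ((338.8336181640625, -278.85968017578125), (56.772918701171875, 14.8950777053833), 41.71833801269531) centroid [ 0.33864917 -0.27897053]
plate ((563.4821166992188, 21.320022583007812), (118.52195739746094, 174.1172637939453), 79.29537963867188) centroid [0.55836238 0.02221471]
chL ((
[... 583 characters left out ...]
623168945312), (107.68746185302734, 110.25576782226562), 1.2564971446990967) centroid [0.67780082 0.16069227]
cork ((533.0851440429688, -454.4964599609375), (76.3532943725586, 51.649539947509766), 0.10584277659654617) centroid [ 0.53382581 -0.45347841]
ball L (240.5, 207.5) (240.11111111111111, 240.5111111111111) (array([0.57740634, 0.13015414, 0.17294068]), np.float64(0.0013692736048632227)) [0.57705548 0.13016483 0.17      ] [0.58027435 0.12636664 0.17      ]
ball R (308.22222222222223, 222.0) (292.7333333333333, 201.53333333333333) (array([ 0.53610104, -0.08436845,  0.17430976]), np.float64(0.0007431632868477272)) [ 0.53603545 -0.0847065   0.17      ] [ 0.53939134 -0.09148838  0.17      ]
```

Candidates that look like the scraper, in the top picture: A (377,243), 0.58 m from the base; B (314,275), 0.38 m; C (362,283), 0.44 m. A is farthest, so it is the scraper. The crop shows a black foot with a brown grip centred on it, and the measured sizes are 132x30 and 62x18 mm, which match. The stand yaw is about −10.8° and the focus is about (0.557, 0.022). The tile faces visible from the robot's side are unglazed, so the glazed faces point to +x.

```bash
cat > to.py <<'E'
import sys
from workcell import monitor
from h import *
# usage: to.py x y z yaw_of_toolx_deg [tilt_deg]  (mm)
def report(s=None):
    s=s or monitor.get_state(); R=q2R(s['orientation']).as_matrix()
    print('t',round(s['clock'],2),'tcp',np.round(s['tcp_pos']*1000,1),'toolx yaw',round(np.degrees(np.arctan2(R[1,0],R[0,0])),1),'y',np.round(R[:,1],3),'F',np.round(s['wrist_force'],1),'gap',round(s['finger_gap']*1000,1),'q',np.round(s['joint_pos'],2)); return s,R
if __name__=='__main__':
    s,R=report()
    if len(sys.argv)>4:
        a=list(map(float,sys.argv[1:])); p=np.array(a[:3])
        ya=np.radians(a[3]); tl=np.radians(a[4]) if len(a)>4 else 0
        h=np.array([np.cos(ya),np.sin(ya),0]);up=np.array([0,0,1.])
        x=np.cos(tl)*h+np.sin(tl)*up; y=np.sin(tl)*h-np.cos(tl)*up
        T=np.c_[x,y,np.cross(x,y)]
        rv=np.degrees(Ro.from_matrix(R.T@T).as_rotvec())
        d=p-s['tcp_pos']*1000
        print('rotvec tool',np.round(rv,1),'| shift in current tool',np.round(R.T@d,1),'| shift in final tool',np.round(T.T@d,1))
E
python3 to.py 479 -330 150 10.3
```

```text
t 0.15 tcp [ 141.5 -556.9  252.6] toolx yaw -75.7 y [-0.     0.001 -1.   ] F [ 0.1  0.2 -0. ] gap 85.8 q [-1.46  0.31  0.05  1.3   0.    1.43]
rotvec tool [ -0.1 -86.   -0.1] | shift in current tool [-136.7  102.9  382.9] | shift in final tool [372.6 102.6 163. ]
```

{"api": "drive_tool", "payload": {"plan": "1 0 0 0 0 -10.7 0;1 0 0 0 0 -10.7 0;1 0 0 0 0 -10.7 0;1 0 0 0 0 -10.7 0;1 0 0 0 0 -10.7 0;1 0 0 0 0 -10.7 0;1 0 0 0 0 -10.7 0;1 0 0 0 0 -10.7 0"}}

```text
clock: 1.15
tcp_pos: [0.1413, -0.5551, 0.2492]
orientation: [0.707, -0.701, -0.065, 0.065]
wrist_force: [0.4, -0.3, 0.3]
finger_gap: 0.0853
```

```bash
python3 to.py 479 -330 150 10.3
```

```text
t 1.15 tcp [ 141.3 -555.1  249.2] toolx yaw 10.5 y [-0.001  0.008 -1.   ] F [ 0.4 -0.3  0.3] gap 85.3 q [-1.46  0.32  0.04  1.3   0.   -0.07]
rotvec tool [-0.5  0.2  0. ] | shift in current tool [373.  100.8 158.9] | shift in final tool [372.5  99.2 161.1]
```

{"api": "drive_tool", "payload": {"plan": "1 46 6 20 0 0 0;1 46 6 20 0 0 0;1 46 10 20 0 0 0;1 46 10 20 0 0 0;1 46 15 20 0 0 0;1 46 15 20 0 0 0;1 46 15 20 0 0 0;1 46 15 20 0 0 0"}}

```text
clock: 2.15
tcp_pos: [0.4808, -0.3266, 0.1548]
orientation: [0.707, -0.702, -0.062, 0.062]
wrist_force: [-0.2, -0.8, -0.0]
finger_gap: 0.0851
```

```bash
python3 to.py 479 -330 150 10.3
python3 - <<'E'
from workcell import cams
from h import *
c=cams.calibration('wrist');p,d=cams.read_camera('wrist');cv2.imwrite('pics/w1.png',p[:,:,::-1]);print(ray(c,0,0)[0]);np.save('pics/w1d.npy',d)
E
```

```text
t 2.15 tcp [ 480.8 -326.6  154.8] toolx yaw 10.1 y [-0.001  0.007 -1.   ] F [-0.2 -0.8 -0. ] gap 85.1 q [-0.74  0.37 -0.11  1.09  0.    0.66]
rotvec tool [-0.4 -0.2  0. ] | shift in current tool [-2.4  4.8 -3.1] | shift in final tool [-2.4  4.8 -3. ]
[ 0.46838074 -0.2501142   0.27528251]
```

View pics/w1.png

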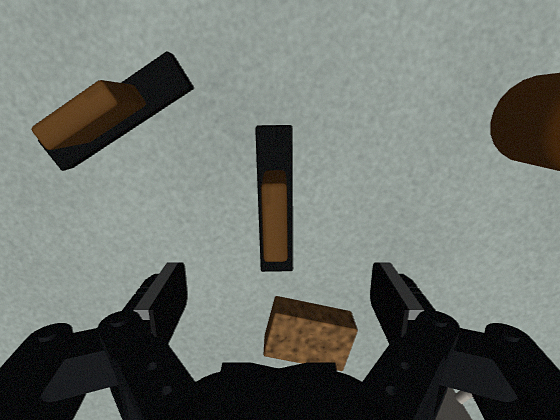

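The wrist view shows the chosen scraper upright and aligned with the jaws at (275,200), block C at (110,110), and the cork at (310,330), clear of the finger paths.

```bash
python3 - <<'E'
from workcell import cams
from h import *
c=cams.calibration('wrist')
for u,v,z in ((263,184,.066),(286,184,.066),(264,262,.066),(288,262,.066),(257,126,.016),(292,126,.016),(261,270,.016),(294,270,.016)): print(u,v,onz(c,u,v,z).round(4))
E
python3 to.py 479 -330 48 10.3
```

```text
263 184 [ 0.4707 -0.2963  0.066 ]
286 184 [ 0.4858 -0.2936  0.066 ]
264 262 [ 0.481  -0.3532  0.066 ]
288 262 [ 0.498  -0.3501  0.066 ]
257 126 [ 0.4581 -0.263   0.016 ]
292 126 [ 0.4852 -0.2581  0.016 ]
261 270 [ 0.482  -0.3873  0.016 ]
294 270 [ 0.5113 -0.3819  0.016 ]
t 2.2 tcp [ 484.5 -322.3  152.6] toolx yaw 10.4 y [ 0.     0.011 -1.   ] F [ 3.   2.1 -1.9] gap 85.8 q [-0.73  0.38 -0.11  1.09  0.01  0.66]
rotvec tool [-0.6  0.1  0.1] | shift in current tool [ -7.  104.5  -7.7] | shift in final tool [ -6.7 104.6  -6.6]
```

```bash
python3 to.py 479.5 -329 47 10.8
```

```text
t 2.2 tcp [ 484.5 -322.3  152.6] toolx yaw 10.4 y [ 0.     0.011 -1.   ] F [ 3.   2.1 -1.9] gap 85.8 q [-0.73  0.38 -0.11  1.09  0.01  0.66]
rotvec tool [-0.6 -0.4  0.1] | shift in current tool [ -6.3 105.5  -6.8] | shift in final tool [ -6.1 105.6  -5.6]
```

{"api": "drive_tool", "payload": {"plan": "1 -6 0 -6 -0.6 -0.4 0;1 0 15 0 0 0 0;1 0 10 0 0 0 0;1 0 0 0 0 0 0"}}

```text
clock: 2.7
tcp_pos: [0.4779, -0.3296, 0.1245]
orientation: [0.705, -0.703, -0.067, 0.067]
wrist_force: [-0.1, -0.6, -0.5]
finger_gap: 0.0854
```

```bash
python3 to.py 479.5 -329 47 10.8
```

```text
t 2.7 tcp [ 477.9 -329.6  124.5] toolx yaw 10.8 y [-0.     0.002 -1.   ] F [-0.1 -0.6 -0.5] gap 85.4 q [-0.74  0.39 -0.16  1.02  0.    0.64]
rotvec tool [-0.1  0.   0. ] | shift in current tool [ 1.6 77.5  0.1] | shift in final tool [ 1.7 77.5  0.2]
```

{"api": "drive_tool", "payload": {"plan": "1 0.5 20 0 0 0 0;1 0.5 20 0 0 0 0;1 0.5 20 0 0 0 0;1 0 12 0 0 0 0;1 0 5 0 0 0 0;1 0 0 0 0 0 0"}}

```text
clock: 3.45
tcp_pos: [0.4781, -0.3337, 0.0478]
orientation: [-0.704, 0.705, 0.065, -0.063]
wrist_force: [-0.0, -0.0, -0.3]
finger_gap: 0.0855
```

```bash
python3 to.py 479.5 -329 47 10.8
```

```text
t 3.45 tcp [ 478.1 -333.7   47.8] toolx yaw 10.4 y [ 0.003 -0.001 -1.   ] F [-0.  -0.  -0.3] gap 85.5 q [-0.75  0.47 -0.26  0.84  0.    0.64]
rotvec tool [ 0.1 -0.4  0.2] | shift in current tool [2.2 0.8 4.4] | shift in final tool [2.2 0.8 4.4]
```

{"api": "drive_tool", "payload": {"plan": "1 1.5 0 4 0 0 0;-1 0 0 0 0 0 0;-1 0 0 0 0 0 0;-1 0 0 0 0 0 0;-1 0 0 0 0 0 0;-1 0 0 0 0 0 0;-1 0 0 0 0 0 0", "grip_force": 60}}

```text
clock: 4.32
tcp_pos: [0.4801, -0.33, 0.05]
orientation: [-0.703, 0.706, 0.066, -0.063]
wrist_force: [-1.1, -0.1, 0.7]
finger_gap: 0.0168
```

```bash
python3 to.py 479.5 -329 47 10.8
```

```text
t 4.33 tcp [ 480.1 -330.    50. ] toolx yaw 10.4 y [ 0.006 -0.004 -1.   ] F [-1.1 -0.1  0.7] gap 16.8 q [-0.74  0.46 -0.26  0.84  0.    0.65]
rotvec tool [ 0.3 -0.4  0.3] | shift in current tool [-0.4  3.   1.1] | shift in final tool [-0.4  3.   1. ]
```

{"api": "drive_tool", "payload": {"plan": "-1 0 -10 0 0 0 0;-1 0 -40 0 0 0 0;-1 0 -40 0 0 0 0;-1 0 -40 0 0 7 0;-1 0 -40 0 0 7 0;-1 0 -40 0 0 7 0;-1 0 0 0 0 0 0"}}

```text
clock: 5.2
tcp_pos: [0.4773, -0.3277, 0.267]
orientation: [-0.704, 0.704, -0.068, 0.07]
wrist_force: [-0.1, -1.3, -1.9]
finger_gap: 0.0171
```

```bash
python3 to.py 614 11 260 -10.8
```

```text
t 5.2 tcp [ 477.3 -327.7  267. ] toolx yaw -11.2 y [ 0.002 -0.    -1.   ] F [-0.1 -1.3 -1.9] gap 17.1 q [-0.74  0.32  0.08  1.34  0.    1.03]
rotvec tool [-0.  -0.4  0.1] | shift in current tool [ 68.2   7.2 358.8] | shift in final tool [ 70.8   7.  358.4]
```

{"api": "drive_tool", "payload": {"plan": "-1 6 0 30 0 0 0;-1 10 0 50 0 0 0;-1 10 0 52 0 0 0;-1 10 0 52 0 0 0;-1 10 0 52 0 0 0;-1 10 0 52 0 0 0;-1 10 0 40 0 0 0;-1 4 0 20 0 0 0"}}

```text
clock: 6.2
tcp_pos: [0.6114, 0.0095, 0.2554]
orientation: [0.705, -0.703, 0.072, -0.062]
wrist_force: [-0.6, -0.1, -2.7]
finger_gap: 0.017
```

{"api": "drive_tool", "payload": {"plan": "-1 0 0 0 0 0 0"}}

```text
clock: 6.32
tcp_pos: [0.611, 0.0107, 0.254]
orientation: [0.705, -0.703, 0.071, -0.06]
wrist_force: [-1.5, -0.1, -2.3]
finger_gap: 0.0175
```

```bash
python3 to.py 614 11 120 -10.8
```

```text
t 6.33 tcp [611.   10.7 254. ] toolx yaw -10.7 y [-0.015  0.004 -1.   ] F [-1.5 -0.1 -2.3] gap 17.5 q [-0.11  0.4   0.17  1.36  0.    1.64]
rotvec tool [-0.1  0.1 -0.9] | shift in current tool [  5.  133.9   0.7] | shift in final tool [  2.9 134.    0.9]
```

{"api": "drive_tool", "payload": {"plan": "-1 3 20 0 0 0 -0.9;-1 0 35 0 0 0 0;-1 0 35 0 0 0 0;-1 0 25 0 0 0 0;-1 0 12 0 0 0 0;-1 0 0 0 0 0 0"}}

```text
clock: 7.08
tcp_pos: [0.6102, 0.0021, 0.1218]
orientation: [-0.703, 0.705, -0.069, 0.067]
wrist_force: [0.0, 0.2, -2.0]
finger_gap: 0.0173
```

```bash
python3 to.py 614 11 73 -10.8
python3 - <<'E'
from workcell import cams
from h import *
for n in ('side','top'):
    p,d=cams.read_camera(n);cv2.imwrite(f'pics/{n}2.png',p[:,:,::-1])
    if n=='side': cv2.imwrite('pics/s2c.png',cv2.resize(p[180:320,180:340,::-1],None,fx=4,fy=4,interpolation=cv2.INTER_CUBIC))
E
```

```text
t 7.08 tcp [610.2   2.1 121.8] toolx yaw -11.0 y [-0.004 -0.002 -1.   ] F [ 0.   0.2 -2. ] gap 17.3 q [-0.13  0.45 -0.08  1.04 -0.    1.64]
rotvec tool [ 0.1 -0.2 -0.2] | shift in current tool [ 2.2 48.8  9.6] | shift in final tool [ 2.  48.8  9.4]
```

View pics/s2c.png

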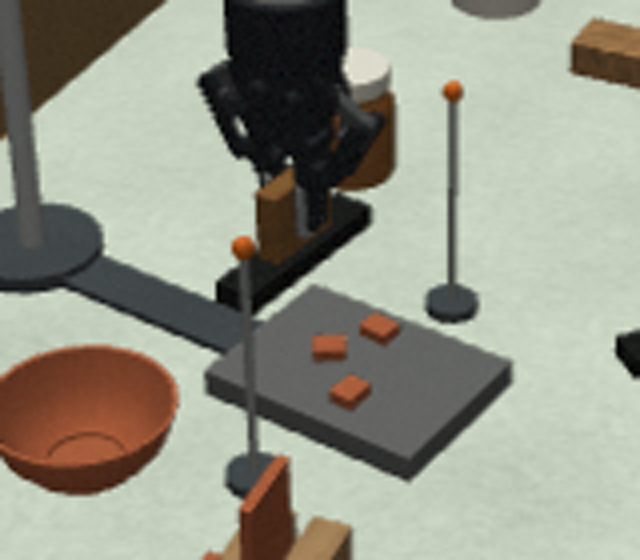

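The block hangs level above the far end of the plate, and all three chips, at about (330,345), (380,328) and (350,390) in the crop, lie robot-side of it. I lower it next.

{"api": "drive_tool", "payload": {"plan": "-1 2 10 9 0 0 0;-1 0 20 0.5 0 0 0;-1 0 12 0.5 0 0 0;-1 0 4 0 0 0 0;-1 0 0 0 0 0 0"}}

```text
clock: 7.8
tcp_pos: [0.6191, 0.0133, 0.0792]
orientation: [-0.703, 0.704, -0.065, 0.07]
wrist_force: [0.5, 1.3, -1.4]
finger_gap: 0.0176
```

```bash
python3 to.py 614 11 72 -10.8
```

```text
t 7.8 tcp [619.1  13.3  79.2] toolx yaw -10.9 y [ 0.007 -0.002 -1.   ] F [ 0.5  1.3 -1.4] gap 17.6 q [-0.11  0.49 -0.13  0.95 -0.    1.65]
rotvec tool [ 0.1 -0.1  0.4] | shift in current tool [-4.6  7.1 -3.2] | shift in final tool [-4.6  7.2 -3.2]
```

{"api": "drive_tool", "payload": {"plan": "-1 0 6 -3 0 0 0;-1 0 1 0 0 0 0;-1 -12 0 0 0 0 0;-1 -18 0 0 0 0 0;-1 -18 0 0 0 0 0"}}

```text
clock: 8.43
tcp_pos: [0.5708, 0.0191, 0.0727]
orientation: [-0.703, 0.704, -0.064, 0.071]
wrist_force: [0.4, 0.4, -2.0]
finger_gap: 0.0176
```

```bash
python3 to.py 444 43.5 72 -10.8
```

```text
t 8.43 tcp [570.8  19.1  72.7] toolx yaw -11.0 y [ 0.01  -0.003 -1.   ] F [ 0.4  0.4 -2. ] gap 17.6 q [-0.11  0.42 -0.27  0.87 -0.    1.66]
rotvec tool [ 0.  -0.2  0.6] | shift in current tool [-129.2   -0.6   -0.2] | shift in final tool [-129.2    0.7    0.2]
```

{"api": "drive_tool", "payload": {"plan": "-1 -18 0 0 0 0 0;-1 -20 0 0 0 0 0;-1 -22 0 0 0 0 0;-1 -22 0 0 0 0 0;-1 -22 0 0 0 0 0;-1 -22 0 0 0 0 0;-1 -8 0 0 0 0 0"}}

```text
clock: 9.3
tcp_pos: [0.4303, 0.0462, 0.0738]
orientation: [-0.703, 0.704, -0.063, 0.072]
wrist_force: [0.5, -0.1, -2.1]
finger_gap: 0.0177
```

```bash
python3 to.py 444 43.5 72 -10.8
python3 - <<'E'
from workcell import cams
from h import *
for n in ('side','top'):
    p,d=cams.read_camera(n);cv2.imwrite(f'pics/{n}3.png',p[:,:,::-1])
    if n=='side': cv2.imwrite('pics/s3c.png',cv2.resize(p[200:340,200:360,::-1],None,fx=4,fy=4,interpolation=cv2.INTER_CUBIC))
E
```

```text
t 9.3 tcp [430.3  46.2  73.8] toolx yaw -11.0 y [ 0.013 -0.003 -1.   ] F [ 0.5 -0.1 -2.1] gap 17.7 q [-0.08  0.18 -0.61  0.77 -0.    1.68]
rotvec tool [ 0.  -0.2  0.8] | shift in current tool [13.9  1.9  0. ] | shift in final tool [13.9  1.8 -0. ]
```

View pics/s3c.png

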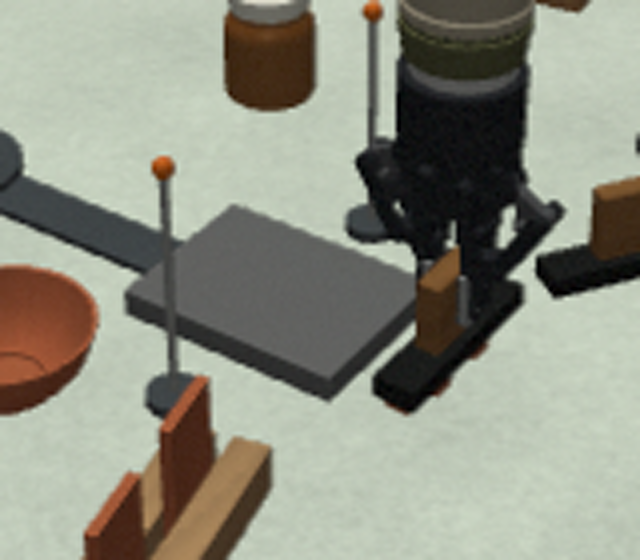

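The plate is bare, and reddish chips show on the table under and ahead of the block, around (400–480, 350–405). I now lift the block and take it back to its original free spot.

{"api": "drive_tool", "payload": {"plan": "-1 -8 -30 0 0 0 0;-1 0 -50 0 0 0 0;-1 0 -50 0 0 0 0;-1 0 0 -30 0 0 0;-1 0 0 -50 0 0 0;-1 0 0 -50 0 0 0;-1 0 0 -50 0 0 0;-1 0 0 -50 0 0 0"}}

```text
clock: 10.4
tcp_pos: [0.3861, -0.1852, 0.2119]
orientation: [-0.702, 0.706, -0.055, 0.075]
wrist_force: [0.3, -0.1, -2.8]
finger_gap: 0.017
```

```bash
python3 to.py 485 -318 120 -10.8
```

```text
t 10.4 tcp [ 386.1 -185.2  211.9] toolx yaw -10.6 y [ 0.029 -0.008 -1.   ] F [ 0.3 -0.1 -2.8] gap 17.0 q [-0.64  0.03 -0.41  1.11  0.01  1.11]
rotvec tool [0.1 0.2 1.7] | shift in current tool [ 118.8   95.7 -112.1] | shift in final tool [ 122.    91.9 -111.9]
```

{"api": "drive_tool", "payload": {"plan": "-1 12 0 -18 0 0 1.7;-1 30 0 -28 0 0 0;-1 30 0 -28 0 0 0;-1 30 10 -25 0 0 0;-1 12 20 -10 0 0 0;-1 0 20 0 0 0 0;-1 0 20 0 0 0 0;-1 0 0 0 0 0 0"}}

```text
clock: 11.4
tcp_pos: [0.4849, -0.3312, 0.1406]
orientation: [-0.701, 0.707, -0.067, 0.072]
wrist_force: [-0.3, -0.1, -2.3]
finger_gap: 0.0173
```

```bash
python3 to.py 485 -318 50 -10.8;python3 - <<'E'
from workcell import cams
from h import *
for n in ('side','top'):
    p,d=cams.read_camera(n);cv2.imwrite(f'pics/{n}4.png',p[:,:,::-1])
    if n=='side': cv2.imwrite('pics/s4c.png',cv2.resize(p[160:340,220:420,::-1],None,fx=3.3,fy=3.3,interpolation=cv2.INTER_CUBIC))
E
```

```text
t 11.4 tcp [ 484.9 -331.2  140.6] toolx yaw -11.2 y [ 0.006 -0.009 -1.   ] F [-0.3 -0.1 -2.3] gap 17.3 q [-0.73  0.38 -0.13  1.04 -0.    1.03]
rotvec tool [ 0.5 -0.4  0.4] | shift in current tool [-3.2 90.5 13.7] | shift in final tool [-2.4 90.6 13. ]
```

View pics/s4c.png

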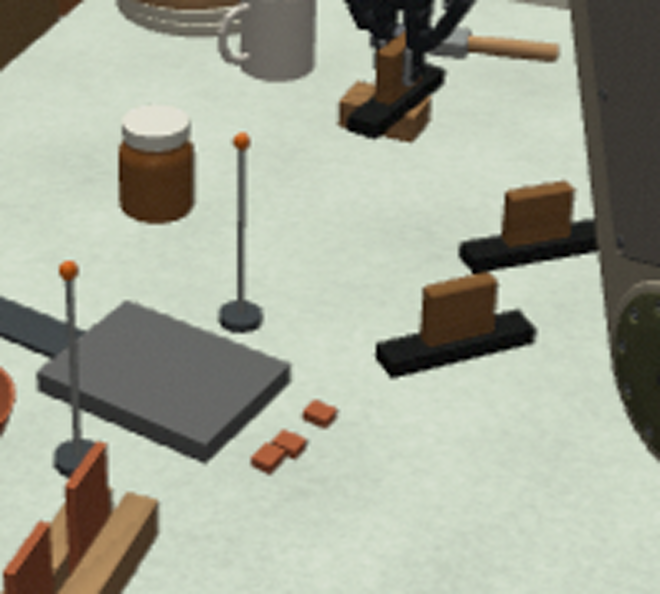

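All three chips lie on the bare table robot-side of the plate, at (268,458), (290,443) and (320,413). Next I set the block down.

{"api": "drive_tool", "payload": {"plan": "-1 -2 10 13 0.5 0 0.4;-1 0 25 0 0 0 0;-1 0 25 0 0 0 0;-1 0 18 0 0 0 0;-1 0 5 0 0 0 0;-1 0 0 0 0 0 0"}}

```text
clock: 12.25
tcp_pos: [0.4901, -0.3168, 0.0616]
orientation: [-0.703, 0.705, -0.065, 0.072]
wrist_force: [0.4, 0.1, -2.0]
finger_gap: 0.017
```

```bash
python3 to.py 485 -318 50 -10.8
```

```text
t 12.25 tcp [ 490.1 -316.8   61.6] toolx yaw -11.1 y [ 0.01  -0.005 -1.   ] F [ 0.4  0.1 -2. ] gap 17.0 q [-0.71  0.45 -0.25  0.86  0.    1.05]
rotvec tool [ 0.2 -0.3  0.6] | shift in current tool [-4.9 11.6 -2.2] | shift in final tool [-4.8 11.6 -2.2]
```

{"api": "drive_tool", "payload": {"plan": "-1 0 6 0 0.2 0 0.7;-1 0 4 0 0 0 0;-1 0 2 0 0 0 0;-1 0 1 0 0 0 0;-1 0 0 0 0 0 0"}}

```text
clock: 12.88
tcp_pos: [0.4916, -0.3178, 0.0502]
orientation: [-0.703, 0.704, -0.068, 0.069]
wrist_force: [0.6, 0.0, -2.2]
finger_gap: 0.0177
```

```bash
python3 to.py 485 -318 50 -10.8
```

```text
t 12.88 tcp [ 491.6 -317.8   50.2] toolx yaw -11.1 y [ 0.001 -0.001 -1.   ] F [ 0.6  0.  -2.2] gap 17.7 q [-0.71  0.47 -0.25  0.85 -0.    1.05]
rotvec tool [ 0.  -0.3  0.1] | shift in current tool [-6.5  0.2 -1.5] | shift in final tool [-6.5  0.2 -1.5]
```

Not touching yet (−2.2 N is just the block's weight), so I go a little lower.

{"api": "drive_tool", "payload": {"plan": "-1 0 2 0 0 0 0;-1 0 1 0 0 0 0;-1 0 0 0 0 0 0"}}

```text
clock: 13.25
tcp_pos: [0.4918, -0.3179, 0.0502]
orientation: [-0.703, 0.705, -0.067, 0.069]
wrist_force: [-0.1, -0.6, -1.3]
finger_gap: 0.0173
```

```bash
python3 to.py 485 -318 50 -10.8
```

```text
t 13.25 tcp [ 491.8 -317.9   50.2] toolx yaw -11.1 y [ 0.002 -0.003 -1.   ] F [-0.1 -0.6 -1.3] gap 17.3 q [-0.71  0.47 -0.25  0.85 -0.    1.05]
rotvec tool [ 0.1 -0.3  0.1] | shift in current tool [-6.7  0.2 -1.4] | shift in final tool [-6.7  0.2 -1.4]
```

{"api": "drive_tool", "payload": {"plan": "-1 0 3 0 0 0 0;-1 0 2 0 0 0 0;-1 0 1 0 0 0 0"}}

```text
clock: 13.62
tcp_pos: [0.492, -0.318, 0.0499]
orientation: [-0.702, 0.705, -0.067, 0.07]
wrist_force: [-2.5, 1.1, 2.2]
finger_gap: 0.0172
```

```bash
python3 to.py 485 -318 50 -10.8
```

```text
t 13.62 tcp [ 492.  -318.    49.9] toolx yaw -11.1 y [ 0.004 -0.005 -1.   ] F [-2.5  1.1  2.2] gap 17.2 q [-0.71  0.47 -0.25  0.85 -0.    1.05]
rotvec tool [ 0.2 -0.3  0.3] | shift in current tool [-6.9 -0.1 -1.4] | shift in final tool [-6.9 -0.1 -1.3]
```

Contact with the table. Release, then raise.

{"api": "drive_tool", "payload": {"plan": "0 0 0 0 0 0 0;1 0 0 0 0 0 0;1 0 0 0 0 0 0;1 0 0 0 0 0 0;1 0 -10 0 0 0 0;1 0 -40 0 0 0 0;1 0 -50 0 0 0 0;1 0 -50 0 0 0 0"}}

```text
clock: 14.62
tcp_pos: [0.4896, -0.3159, 0.2001]
orientation: [0.704, -0.704, 0.069, -0.067]
wrist_force: [-0.0, 0.0, -0.7]
finger_gap: 0.0856
```

```bash
python3 to.py 600 260 280 1.3;python3 - <<'E'
from workcell import cams
from h import *
for n in ('side','top'):
    p,d=cams.read_camera(n);cv2.imwrite(f'pics/{n}5.png',p[:,:,::-1])
    if n=='side': cv2.imwrite('pics/s5c.png',cv2.resize(p[160:300,280:440,::-1],None,fx=4,fy=4,interpolation=cv2.INTER_CUBIC))
E
```

```text
t 14.62 tcp [ 489.6 -315.9  200.1] toolx yaw -11.1 y [-0.002  0.001 -1.   ] F [-0.   0.  -0.7] gap 85.6 q [-0.71  0.35 -0.03  1.19 -0.    1.05]
rotvec tool [ -0.  -12.4  -0.1] | shift in current tool [ -2.6 -79.6 586.4] | shift in final tool [123.4 -79.9 573.3]
```

View pics/s5c.png

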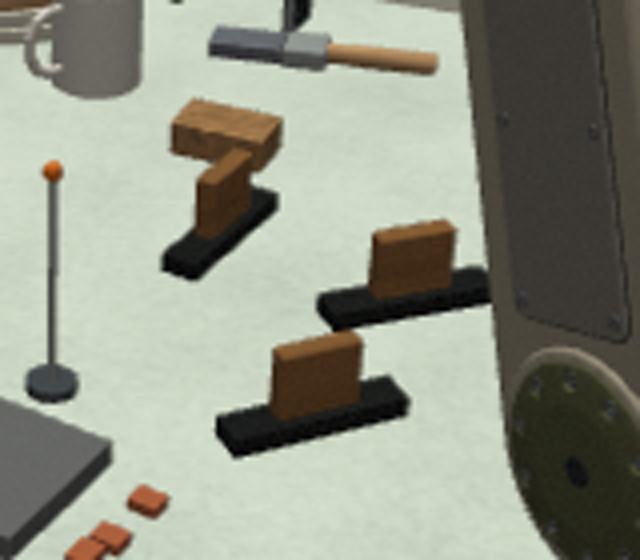

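The block stands upright on its own at about (225,225) in the crop, clear of the cork. Next I go up and over to look at the rack.

{"api": "drive_tool", "payload": {"plan": "1 0 -40 0 0 -6.2 0;1 0 -40 0 0 -6.2 0;1 0 -20 30 0 0 0;1 0 0 55 0 0 0;1 0 0 60 0 0 0;1 0 0 60 0 0 0;1 0 0 60 0 0 0;1 0 0 60 0 0 0"}}

```text
clock: 15.72
tcp_pos: [0.4826, 0.0119, 0.3076]
orientation: [-0.704, 0.71, 0.012, -0.003]
wrist_force: [1.6, 0.0, 0.4]
finger_gap: 0.0855
```

{"api": "drive_tool", "payload": {"plan": "1 10 0 60 0 0 0;1 20 0 60 0 0 0;1 25 0 50 0 0 0;1 30 0 40 0 0 0;1 30 0 30 0 0 0;1 20 0 0 0 0 0;1 0 0 0 0 0 0"}}

```text
clock: 16.6
tcp_pos: [0.6117, 0.2666, 0.3074]
orientation: [-0.704, 0.71, 0.015, -0.005]
wrist_force: [0.1, -0.8, 1.1]
finger_gap: 0.0858
```

```bash
python3 to.py 600 260 280 1.3
python3 - <<'E'
from workcell import cams
from h import *
c=cams.calibration('wrist');p,d=cams.read_camera('wrist');cv2.imwrite('pics/w6.png',p[:,:,::-1]);print(ray(c,0,0)[0])
E
python3 to.py
```

```text
t 16.6 tcp [611.7 266.6 307.4] toolx yaw 1.7 y [ 0.015 -0.009 -1.   ] F [ 0.1 -0.8  1.1] gap 85.8 q [ 0.3   0.5   0.45  1.51 -0.01  1.84]
rotvec tool [0.5 0.4 0.8] | shift in current tool [-12.3  27.2  -6. ] | shift in final tool [-11.9  27.4  -6.4]
[0.60878816 0.34617027 0.42657363]
t 16.65 tcp [610.9 266.6 307.6] toolx yaw 1.7 y [ 0.014 -0.009 -1.   ] F [ 0.4 -0.4  0.1] gap 85.5 q [ 0.3   0.49  0.45  1.51 -0.01  1.84]
```

View pics/w6.png

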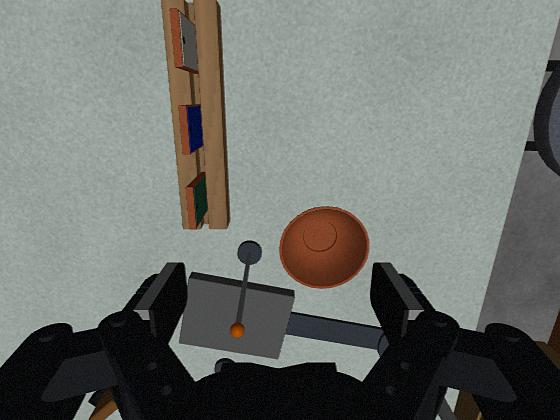

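Run:
```python
from workcell import cams
from h import *
a=cv2.imread('pics/w6.png'); cv2.imwrite('pics/w6c.png',cv2.resize(a[80:240,150:250],None,fx=5,fy=3.75*5/3.75,interpolation=cv2.INTER_CUBIC)[:600])
c=cams.calibration('top');t=cv2.imread('pics/top5.png');h=cv2.cvtColor(t,cv2.COLOR_BGR2HSV)
cv2.imwrite('pics/t5c.png',cv2.resize(t[213:243,145:240],None,fx=8,fy=8,interpolation=cv2.INTER_CUBIC))
m=cv2.inRange(h,(0,110,90),(11,255,255)); m[:,:150]=0;m[:215]=0;m[240:]=0;m[:,236:]=0
n,l,st,ce=cv2.connectedComponentsWithStats(m)
for i in range(1,n): print(st[i],ce[i],onz(c,*ce[i],.092).round(4))
```

```text
[156 226  14   3  39] [162.61538462 227.07692308] [0.5131 0.3953 0.092 ]
[181 226  15   3  36] [188.38888889 227.19444444] [0.5147 0.3094 0.092 ]
[206 226  15   3  37] [212.27027027 226.86486486] [0.5176 0.23   0.092 ]
```

View pics/w6c.png

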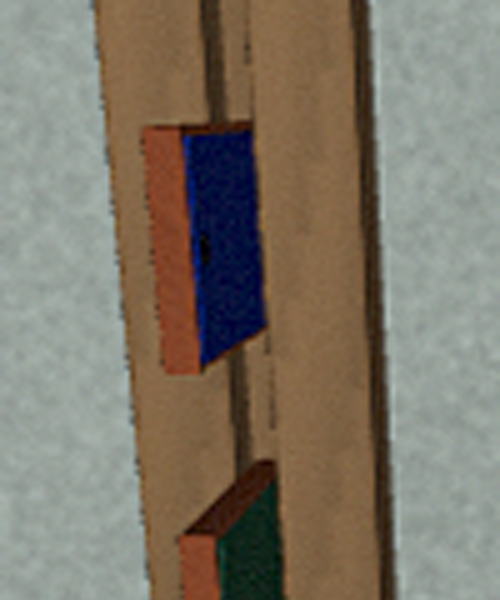

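View pics/t5c.png

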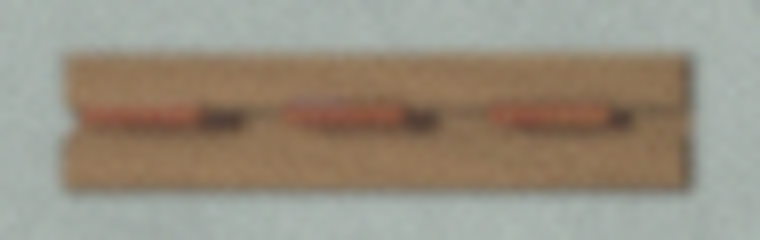

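Looking along the rack from +x: white tile at (190,40), blue tile in the middle at (195,130), green tile at (198,200). All the glazes face +x.

```bash
python3 - <<'E'
from workcell import cams
from h import *
c=cams.calibration('wrist')
P=[onz(c,u,v,.092) for u,v in ((179,105.6),(187,105.6),(183,154.6),(190.6,154))]
for p in P: print(p.round(4))
print('mean',np.mean(P,0).round(4))
E
python3 to.py 515 310 110 1.4
```

```text
[0.5132 0.3386 0.092 ]
[0.5212 0.3388 0.092 ]
[0.5141 0.2895 0.092 ]
[0.5221 0.2903 0.092 ]
mean [0.5177 0.3143 0.092 ]
t 16.65 tcp [610.9 266.6 307.6] toolx yaw 1.7 y [ 0.014 -0.009 -1.   ] F [ 0.4 -0.4  0.1] gap 85.5 q [ 0.3   0.49  0.45  1.51 -0.01  1.84]
rotvec tool [0.5 0.3 0.8] | shift in current tool [-97.3 195.8  48. ] | shift in final tool [-94.8 197.6  45.8]
```

{"api": "drive_tool", "payload": {"plan": "1 -20 10 10 0.5 0.3 0.8;1 -35 20 15 0 0 0;1 -30 40 15 0 0 0;1 -10 40 6 0 0 0;1 0 40 0 0 0 0;1 0 20 0 0 0 0;1 0 0 0 0 0 0"}}

```text
clock: 17.52
tcp_pos: [0.5056, 0.307, 0.1364]
orientation: [0.708, -0.706, -0.008, 0.007]
wrist_force: [-0.7, 0.4, 0.2]
finger_gap: 0.0854
```

```bash
python3 to.py 516 312 83 1.4;  python3 - <<'E'
from workcell import cams
from h import *
c=cams.calibration('wrist');p,d=cams.read_camera('wrist');cv2.imwrite('pics/w7.png',p[:,:,::-1]);print(c['R'].round(4).tolist(),c['t'].round(4).tolist())
E
```

```text
t 17.52 tcp [505.6 307.  136.4] toolx yaw 1.2 y [ 0.002  0.002 -1.   ] F [-0.7  0.4  0.2] gap 85.4 q [ 0.41  0.4  -0.12  1.05  0.    1.96]
rotvec tool [-0.1 -0.2  0.1] | shift in current tool [10.4 53.4  4.7] | shift in final tool [10.5 53.4  4.7]
[[0.9998, 0.0195, 0.0014], [0.0182, -0.9535, 0.3008], [0.0072, -0.3007, -0.9537]] [-0.5127, 0.2811, 0.3568]
```

View pics/w7.png

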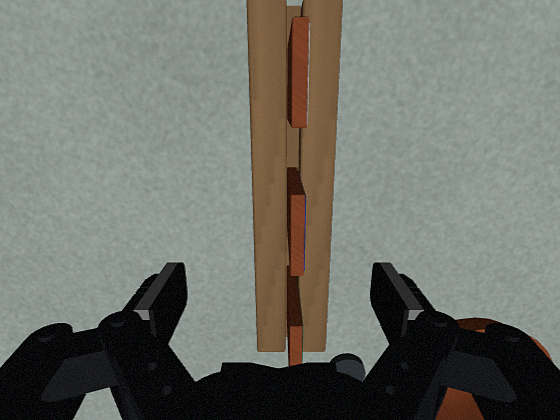

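The blue tile's top edge runs from (298,195) to (298,275), with a thin blue strip on its right; the white tile is behind it and the green tile nearer the palm.

```bash
python3 - <<'E'
from h import *
c=dict(R=np.array([[0.9998, 0.0195, 0.0014], [0.0182, -0.9535, 0.3008], [0.0072, -0.3007, -0.9537]]),t=np.array([-0.5127, 0.2811, 0.3568]),fx=317.77,fy=317.77,cx=278.29,cy=204.51)
P=[onz(c,u,v,.092) for u,v in ((291,195),(304.5,195),(290.5,275),(304,275))]
for p in P: print(p.round(4))
print('mean',np.mean(P,0).round(4))
E
python3 to.py 516 312 83 1.4
```

```text
[0.5129 0.339  0.092 ]
[0.5201 0.3391 0.092 ]
[0.5141 0.2905 0.092 ]
[0.522  0.2906 0.092 ]
mean [0.5173 0.3148 0.092 ]
t 17.57 tcp [506.3 307.3 137.4] toolx yaw 1.2 y [ 0.003  0.002 -1.   ] F [-0.9  0.3  0.2] gap 85.3 q [ 0.41  0.4  -0.12  1.05  0.    1.96]
rotvec tool [-0.1 -0.2  0.2] | shift in current tool [ 9.6 54.5  4.4] | shift in final tool [ 9.8 54.4  4.5]
```

{"api": "drive_tool", "payload": {"plan": "1 10.5 8 6.5 0 -0.2 0.2;1 0 18 0 0 0 0;1 0 18 0 0 0 0;1 0 8 0 0 0 0;1 0 0 0 0 0 0"}}

```text
clock: 18.2
tcp_pos: [0.5238, 0.3167, 0.0899]
orientation: [0.71, -0.704, -0.012, 0.004]
wrist_force: [1.0, -0.6, -0.1]
finger_gap: 0.0853
```

```bash
python3 to.py 517 314 83 1.4
```

```text
t 18.2 tcp [523.8 316.7  89.9] toolx yaw 1.3 y [ 0.011  0.008 -1.   ] F [ 1.  -0.6 -0.1] gap 85.3 q [ 0.41  0.47 -0.14  0.95  0.    1.96]
rotvec tool [-0.4 -0.1  0.6] | shift in current tool [-6.9  6.8 -2.6] | shift in final tool [-6.8  6.9 -2.6]
```

{"api": "drive_tool", "payload": {"plan": "1 -6 4 -2.5 -0.4 0 0.6;1 0 2 0 0 0 0;1 0 0 0 0 0 0"}}

```text
clock: 18.58
tcp_pos: [0.5186, 0.3145, 0.0852]
orientation: [0.707, -0.707, -0.009, 0.007]
wrist_force: [0.1, 0.7, -0.1]
finger_gap: 0.0853
```

```bash
python3 to.py 517 314 83 1.4
```

```text
t 18.57 tcp [518.6 314.5  85.2] toolx yaw 1.3 y [ 0.002  0.001 -1.   ] F [ 0.1  0.7 -0.1] gap 85.3 q [ 0.41  0.47 -0.15  0.95  0.    1.96]
rotvec tool [-0.1 -0.1  0.1] | shift in current tool [-1.7  2.2 -0.5] | shift in final tool [-1.6  2.2 -0.5]
```

{"api": "drive_tool", "payload": {"plan": "1 -1 2 0 0 0 0;-1 0 0 0 0 0 0;-1 0 0 0 0 0 0;-1 0 0 0 0 0 0;-1 0 0 0 0 0 0;-1 0 0 0 0 0 0;-1 0 0 0 0 0 0;-1 0 0 0 0 0 0", "grip_force": 50}}

```text
clock: 19.58
tcp_pos: [0.5173, 0.3146, 0.0837]
orientation: [0.708, -0.707, -0.009, 0.007]
wrist_force: [-1.2, -0.5, 0.6]
finger_gap: 0.007
```

```bash
python3 to.py 517 314 83 1.4
```

```text
t 19.57 tcp [517.3 314.6  83.7] toolx yaw 1.3 y [ 0.002  0.001 -1.   ] F [-1.2 -0.5  0.6] gap 7.0 q [ 0.41  0.47 -0.15  0.95  0.    1.96]
rotvec tool [-0.1 -0.1  0.1] | shift in current tool [-0.3  0.7 -0.6] | shift in final tool [-0.3  0.7 -0.6]
```

{"api": "drive_tool", "payload": {"plan": "-1 0 -5 0 0 0 0;-1 0 -15 0 0 0 0;-1 0 -30 0 0 0 0;-1 0 -40 0 0 0 0;-1 0 -40 0 0 0 0;-1 0 -40 0 0 0 0;-1 0 -40 0 0 0 0;-1 0 0 0 0 0 0"}}

```text
clock: 20.58
tcp_pos: [0.5174, 0.3141, 0.307]
orientation: [0.708, -0.706, -0.011, 0.005]
wrist_force: [0.1, 1.0, 0.1]
finger_gap: 0.0073
```

```bash
python3 to.py 520 28 290 -10.8
python3 - <<'E'
from workcell import cams
from h import *
p,d=cams.read_camera('side');cv2.imwrite('pics/s8.png',p[:,:,::-1])
E
```

```text
t 20.57 tcp [517.4 314.1 307. ] toolx yaw 1.3 y [ 0.008  0.003 -1.   ] F [0.1 1.  0.1] gap 7.3 q [ 0.41  0.36  0.24  1.44 -0.    1.96]
rotvec tool [-0.2 12.1  0.5] | shift in current tool [  -3.9   16.2 -286.1] | shift in final tool [  56.2   17.  -280.5]
```

View pics/s8.png

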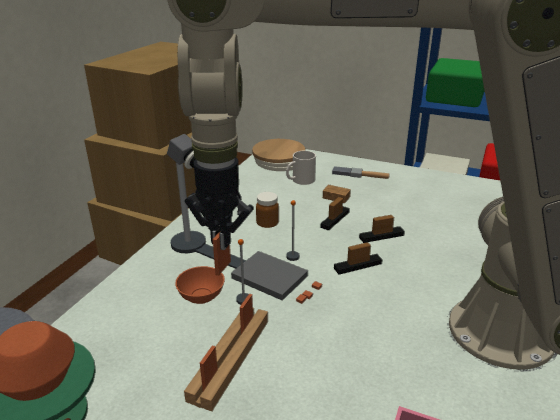

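The tile hangs from the gripper, clear of the rack, and the white and green tiles are still in the groove at (208,368) and (247,310).

{"api": "drive_tool", "payload": {"plan": "-1 0 0 -20 0 6 0;-1 4 0 -40 0 6 0;-1 9 0 -45 0 0 0;-1 9 0 -45 0 0 0;-1 9 0 -45 0 0 0;-1 9 0 -40 0 0 0;-1 6 0 -25 0 0 0;-1 0 0 0 0 0 0"}}

```text
clock: 21.62
tcp_pos: [0.5158, 0.0414, 0.2948]
orientation: [-0.703, 0.704, -0.071, 0.064]
wrist_force: [0.3, -0.6, -0.6]
finger_gap: 0.0076
```

```bash
python3 to.py 520 28 290 -10.8 25
```

```text
t 21.62 tcp [515.8  41.4 294.8] toolx yaw -11.0 y [-0.01 -0.   -1.  ] F [ 0.3 -0.6 -0.6] gap 7.6 q [-0.07  0.2  -0.    1.38 -0.    1.69]
rotvec tool [  0.2  -0.2 -25.6] | shift in current tool [  6.7   4.7 -12.3] | shift in final tool [  4.    7.1 -12.4]
```

{"api": "drive_tool", "payload": {"plan": "-1 0 0 -6 0 0 -4;-1 0 0 -6 0 0 -6;-1 0 0 0 0 0 -6;-1 0 0 0 0 0 -6;-1 0 0 0 0 0 -3;-1 0 0 0 0 0 0"}}

```text
clock: 22.38
tcp_pos: [0.5095, 0.0342, 0.2881]
orientation: [-0.674, 0.702, 0.085, 0.214]
wrist_force: [0.5, -0.6, -0.2]
finger_gap: 0.0075
```

```bash
python3 to.py 544 25 199 -10.8 25
```

```text
t 22.38 tcp [509.5  34.2 288.1] toolx yaw -10.8 y [ 0.408 -0.077 -0.91 ] F [ 0.5 -0.6 -0.2] gap 7.5 q [-0.06 -0.14 -0.46  0.82 -0.05  1.69]
rotvec tool [-0.   0.  -0.5] | shift in current tool [-4.5 95.8 -2.6] | shift in final tool [-5.4 95.8 -2.5]
```

{"api": "drive_tool", "payload": {"plan": "-1 -4 12 -2.5 0 0 -0.5;-1 0 20 0 0 0 0;-1 0 20 0 0 0 0;-1 0 18 0 0 0 0;-1 0 12 0 0 0 0;-1 0 5 0 0 0 0;-1 0 0 0 0 0 0"}}

```text
clock: 23.25
tcp_pos: [0.5428, 0.0289, 0.2035]
orientation: [-0.675, 0.701, 0.086, 0.213]
wrist_force: [0.3, 0.9, -1.2]
finger_gap: 0.0071
```

```bash
python3 to.py 544 25 199 -10.8 25
```

```text
t 23.25 tcp [542.8  28.9 203.5] toolx yaw -10.6 y [ 0.408 -0.074 -0.91 ] F [ 0.3  0.9 -1.2] gap 7.1 q [-0.07 -0.02 -0.57  0.6  -0.04  1.67]
rotvec tool [-0.2  0.2 -0.5] | shift in current tool [-0.1  4.8 -3.6] | shift in final tool [-0.2  4.8 -3.6]
```

{"api": "drive_tool", "payload": {"plan": "-1 0 4.5 -3.5 -0.2 0.2 -0.5;-1 0 0 0 0 0 0;-1 0 0 0 0 0 0;-1 0 0 0 0 0 0"}}

```text
clock: 23.75
tcp_pos: [0.5446, 0.0248, 0.201]
orientation: [-0.673, 0.701, 0.088, 0.218]
wrist_force: [0.4, 0.3, -0.7]
finger_gap: 0.0072
```

```bash
python3 to.py 544 25 199 -10.8 25
python3 - <<'E'
from workcell import cams
from h import *
for n in ('side','top','wrist'):
    p,d=cams.read_camera(n);cv2.imwrite(f'pics/{n}9.png',p[:,:,::-1])
    if n=='side': cv2.imwrite('pics/s9c.png',cv2.resize(p[180:320,190:340,::-1],None,fx=4,fy=4,interpolation=cv2.INTER_CUBIC))
    if n=='top': cv2.imwrite('pics/t9c.png',cv2.resize(p[170:250,220:320,::-1],None,fx=6,fy=6,interpolation=cv2.INTER_CUBIC))
E
python3 to.py 544 25 199 -10.8 25
```

```text
t 23.75 tcp [544.6  24.8 201. ] toolx yaw -10.8 y [ 0.418 -0.079 -0.905] F [ 0.4  0.3 -0.7] gap 7.2 q [-0.08 -0.02 -0.59  0.57 -0.05  1.67]
rotvec tool [-0.  -0.   0.2] | shift in current tool [-1.4  1.5  0.1] | shift in final tool [-1.4  1.5  0.1]
t 23.9 tcp [544.6  24.9 200.8] toolx yaw -10.8 y [ 0.417 -0.079 -0.905] F [-0.6 -0.3 -0.4] gap 7.1 q [-0.08 -0.02 -0.59  0.57 -0.05  1.67]
rotvec tool [-0.  -0.   0.1] | shift in current tool [-1.3  1.4  0. ] | shift in final tool [-1.3  1.4  0. ]
```

View pics/s9c.png

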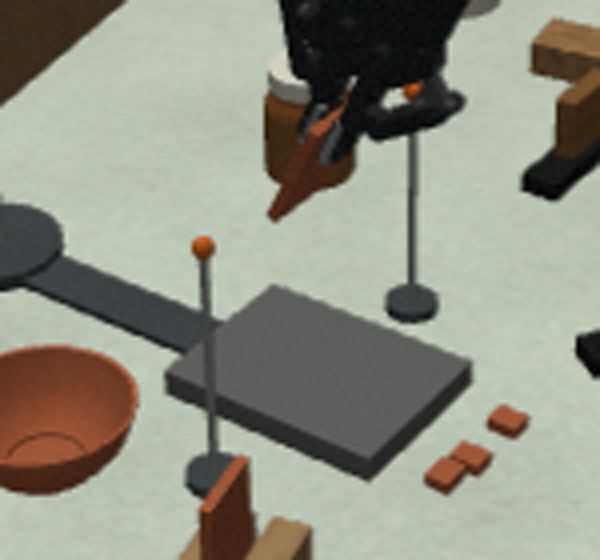

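View pics/wrist9.png

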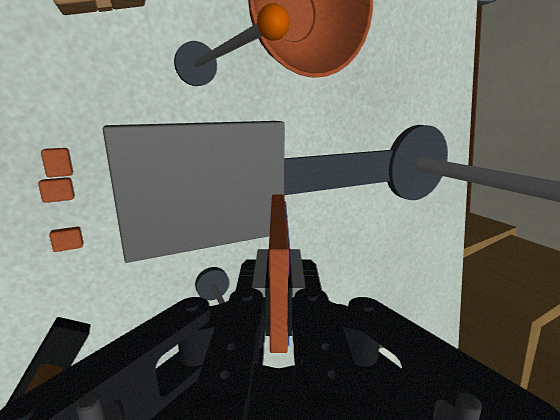

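View pics/t9c.png

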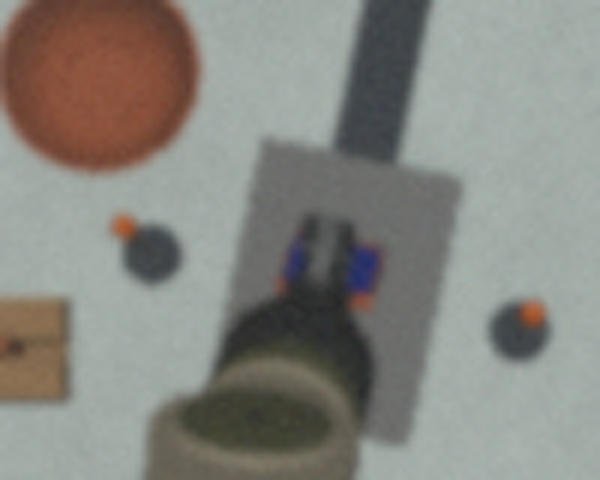

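Run:
```python
from workcell import cams
from h import *
c=cams.calibration('top');t=cv2.imread('pics/top9.png')
h=cv2.cvtColor(t,cv2.COLOR_BGR2HSV)
m=(((t[...,0].astype(int)-t[...,2])>25)|cv2.inRange(h,(0,110,90),(16,255,255)).astype(bool)).astype(np.uint8)
m[:,:264]=0;m[:,287:]=0;m[:205]=0;m[:,:]*=1;m[224:]=0
ys,xs=np.nonzero(m)
for y in range(205,224):
    k=xs[ys==y]; 
    if len(k): print(y,k.min(),k.max())
fo=np.array([.557,.0225,.170]); th=np.radians(-10.8)
sx=np.array([np.cos(th),np.sin(th),0]);sy=np.array([-sx[1],sx[0],0]);a=np.radians(25)
n=np.cos(a)*sx+np.sin(a)*np.array([0,0,1]);z=-np.sin(a)*sx+np.cos(a)*np.array([0,0,1])
for nm,cc in (('top',c),('side',cams.calibration('side'))):
    print(nm,'pred corners',[ (proj(cc,fo+n*.004+sy*i*.025+z*j*.04)).round(1).tolist() for i,j in ((1,1),(-1,1),(-1,-1),(1,-1))])
    print(' back',[ (proj(cc,fo-n*.004+sy*i*.025+z*j*.04)).round(1).tolist() for i,j in ((1,1),(-1,1),(-1,-1),(1,-1))])
```

```text
211 269 269
212 269 282
213 268 282
214 268 282
215 268 281
216 278 281
217 278 281
220 279 280
top pred corners [[265.2, 216.1], [281.1, 219.5], [283.5, 210.9], [268.4, 207.7]]
 back [[264.8, 218.5], [280.6, 221.9], [283.1, 213.2], [268.0, 209.9]]
side pred corners [[266.4, 213.4], [278.4, 204.7], [267.6, 226.2], [255.7, 235.1]]
 back [[268.9, 215.5], [280.9, 206.8], [269.9, 228.2], [258.2, 237.1]]
```

The top view shows blue glaze on both sides of the finger, centred at about (331,268) in the crop, against a ball midpoint of (328,270). The side view puts the tile's lower corner at (257.5,234.5), predicted (257,236). A millimetre-level correction remains.

{"api": "drive_tool", "payload": {"plan": "-1 -1.3 1.8 0 0 0 0.1;-1 0 0.5 0 0 0 0;-1 0 0 0 0 0 0;-1 0 0 0 0 0 0;-1 0 0 0 0 0 0;-1 0 0 0 0 0 0;-1 0 0 0 0 0 0;-1 0 0 0 0 0 0"}}

```text
clock: 24.9
tcp_pos: [0.5444, 0.0249, 0.198]
orientation: [-0.673, 0.702, 0.088, 0.218]
wrist_force: [-0.3, 0.2, -1.0]
finger_gap: 0.0072
```

```bash
python3 to.py 544 25 199 -10.8 25
python3 - <<'E'
from workcell import cams,monitor
from h import *
p,d=cams.read_camera('side');cv2.imwrite('pics/s10c.png',cv2.resize(p[180:330,190:360,::-1],None,fx=4,fy=4,interpolation=cv2.INTER_CUBIC))
print(monitor.get_state()['qvel'].round(4))
E
python3 to.py 544 25 199 -10.8 25
```

```text
t 24.9 tcp [544.4  24.9 198. ] toolx yaw -10.8 y [ 0.416 -0.079 -0.906] F [-0.3  0.2 -1. ] gap 7.2 q [-0.08 -0.02 -0.59  0.57 -0.05  1.67]
rotvec tool [-0. -0.  0.] | shift in current tool [ 0.1 -1.1 -0. ] | shift in final tool [ 0.1 -1.1 -0. ]
[-0.0003 -0.0004 -0.0003  0.0009 -0.0004 -0.0002]
t 24.95 tcp [544.4  24.9 198. ] toolx yaw -10.8 y [ 0.416 -0.079 -0.906] F [-0.1 -0.1 -1.2] gap 7.5 q [-0.08 -0.02 -0.59  0.57 -0.05  1.67]
rotvec tool [-0. -0.  0.] | shift in current tool [ 0.  -1.1 -0. ] | shift in final tool [ 0.  -1.1 -0. ]
```

View pics/s10c.png

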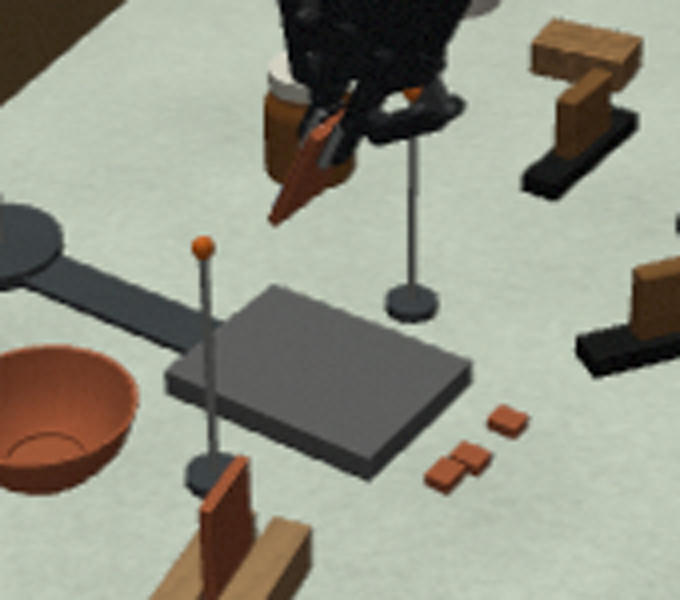

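The tile is within about 1 mm of the commanded pose and still. The plate is bare, the chips are on the table, the block stands upright, and the tile is clear of everything.

```bash
python3 -c "
from workcell import job; print(job.hand_in())"
```

```text
the job is handed in; nothing more can be done
None
```

The job is done and was handed in at about 25 s. I swept the three chips off the stage plate onto the table with the farthest scraper block and stood the block upright near where it started. I then took the blue tile, the middle one, from the rack and am holding it at the focus, tilted back 25° toward the lens.

**Last checks**
- **Chips and block:** the side picture shows the plate bare, all three chips on the table, and the block standing clear of the cork.
- **Tile pose:** the hand is within about 1 mm and 0.1° of the commanded pose, and the joints are still. The tile's own pose comes from the hand pose plus picture checks; I did not measure its face directly.
- **Tile against the balls:** in the top picture the tile's middle lies within about 2 mm of the ball midpoint, and in the side picture its lower corner was within about 1.5 px of the prediction. Both were before the last small correction.
- **Other things:** the stand, bowl, jar, cork and the other two tiles look undisturbed in the pictures. I compared these by eye, not by measurement.

**Disagreements:** triangulating the balls from the two cameras put them about 3.5 mm too high (173.5 mm against the stated 170 mm). I used 170 mm. The fingers cover part of the upper glaze, because I gripped the tile across its thickness near the top edge.

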